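# Clamp the orange connector in its assembly fixture

### The job

Two identical fixtures stand on the harness bench, each holding a connector housing. Clamp the orange housing: turn the red knob of its fixture clockwise until the brass off-centre lobe points at the housing and presses it firmly against the sprung rubber pad on its far side, then let go of it. Leave the other fixture's clamp (the grey housing's) open.

Things in the scene. Friction and masses are not known exactly. Their poses are not given: they have to be found in the camera images.
- jig_a_knob (a point): Red knob of the ORANGE housing's fixture: upright bar 56 x 14 mm, 52-92 mm above the bench, centred on its vertical turning axis. Point: on the axis, 75 mm up. x axis: along the bar, where the lobe points; y: across it (grip there); z up. Below, 14-36 mm up, a brass disc of radius 26, centre 14 mm off axis: lobe reaches 40 mm. All within 100 mm of it is under 50 mm tall.
- jig_a_cam (a joint): Angle of that knob, rad: 0 = open (lobe square to the housing's direction), grows clockwise seen from above; 1.57 = lobe points straight at the housing; end stop 1.75. Starts at 0 to 0.35. The housing slides a few mm and meets the sprung pad near 0.8; firmly clamped from 1.0 on, best 1.5. Turns with 0.05 N m friction (under 0.1 when clamping) and stays where left.
- housing_orange_center (a point): Centre of the orange connector housing, a loose block 60 x 44 x 30 mm (x, y, z), eight dark cavities on top, lying on the fixture's 12 mm plate (110 x 190 mm): centre 27 mm, top 42 mm above the bench. It lies about 55 mm from the knob's axis along its own +y; beyond it, a sprung rubber pad (1.5 N per mm) in front of a 48 mm tall steel block.
- jig_b_cam (a joint): Angle, in the same sense, of the identical red knob on the other fixture, which holds the GREY housing. It starts open, between 0 and 0.35, and is to stay open.
There are look-alikes about, which are no part of the job. Leave any purple look-alike of the part that bears jig_a_knob alone.

How it is judged:
By the outcome, as a careful person would: the job done as asked, in the order asked, and still so for the second after the job is handed in, with the robot touching nothing.
It also fails if it takes over 32 s, if anything falls off the work surface, if the arm or the gripper's body presses on something with over 40 N, if the wrist force passes 120 N, or if a joint passes its speed limit or range.

### The arm

A 7-joint arm with a two-finger parallel gripper is mounted at the origin on the work surface. World frame = base frame: x ahead of the robot, y to its left, z up, the work surface at z = 0. Lengths are in m, angles in rad, forces in N, time in s.
With the tool pointing down it reaches from about 0.35 to 0.9 m from the base axis. Payload 8.1 kg.
Tool frame: the origin (TCP) lies at the very end of the fingers, on their centre line; the grasp point (between the pads) lies 19 mm behind it; z points along the fingers, x is the direction in which the jaws open and shut, and the axes are right-handed (so a half turn about z gives the same grasp; the last joint's range is limited). The gripper opens to 92 mm and grips with 3 to 60 N. Pads are 19 mm wide; open, the fingers measure 130 mm over their backs; the gripper's body (75 mm by 190 mm) begins 47 mm behind the grasp point.
Start: joints at [-1.224, 0.434, 0.025, 1.573, -0.012, 1.134, -0.075], TCP at [0.272, 0.563, 0.191] pointing down, gripper open.
Joint ranges: [-2.62, 2.62], [-0.44, 2.09], [-1.27, 1.32], [0.08, 2.57], [-1.32, 4.46], [0.12, 2], [-2.74, 2.74]. Speed limits (rad/s): [2.22, 2.22, 3.01, 3.01, 3.14, 3.14, 3.14].

### API

Orientations are given as a rotation vector (axis times angle).
In Python, from cell import status, viewer, arm gives the robot as it stands.
- The arm moves only by the tool jog_arm, never from a script. Its argument "commands" is text: rows parted by semicolons, each of 7 numbers parted by spaces: the closure, from -1 (fully open) to 1 (shut), then the shift along the world's x, y, z normalised to -1 to 1, where 1 is 0.3 m, then the turn, a rotation vector about the world's x, y, z normalised to -1 to 1, where 1 is 2 pi rad. In form: jaw dx dy dz wx wy wz; .... A call has exactly 5 rows; each row shifts and turns the commanded pose from where the row before left it; what a row does not reach is not made up. A row lasts 1/10 s, in which the tool goes at most 50 mm and 8.59 degrees, less where a joint would pass 70% of its speed; a pose out of reach is approached as far as the arm can. A call with a number of a shift or a turn outside -1 to 1 is refused whole. A call with a gripper value outside its range is refused whole. The fingers move at their own pace and stop on an object; "force" is the grip in N (left out, the last holds). Time passes only in rows, so rows that do not move let the fingers close, or fill a call up. It gives the time, the measured TCP pose, the force and the opening at its end, in the units of the state.
- status.observe(): the state, without advancing time (a new reading comes with each control period).
- viewer.get_image(name): name is "scene" or "side" or "wrist"; returns a dict with "pixels" (480x640x3 uint8, red, green, blue), "z_map" (480x640 float32, m along the optical axis (not along the pixel's ray), 0 where there is no reading), "camera_matrix" (3x3 intrinsics, pixels), "R" (3x3) and "t" (3): a world point X has camera coordinates R X + t. Camera axes: x right, y down, z forward; pixel columns grow to the right and rows downward; lengths in m; the calibration is good to about 2 mm. A picture is of the moment at which its call begins.
- arm.sign_off(): hands the job in, once; it reports no verdict.
The state is a dict: "clock": time; "joints": joint angles; "dq": joint speeds; "joint_efforts": joint torques, N m; "position": TCP position; "ee_rot": TCP orientation; "force": force on the tool from outside, world axes, zero at the start; "ft_torque": the same for the moment, N m; "width": opening from 0.0 (shut) to 1.0 (fully open).
Only numpy, scipy, OpenCV 4.12 (cv2) and the standard library are available. Lean on these libraries where they do the work, as an engineer would, in place of code of your own. Each camera call takes 0.05 s, during which the arm holds its last target. There are 200 camera calls.

## Working session

There is one attempt and no reset: what is moved stays moved. The work goes in short steps, Python scripts to look and compute and a tool call to move; the robot and the scene stay as the last step left them, time stands still between calls to the robot, and variables do not carry over. Pictures are saved under pics/ and viewed, about 8 in all and at most 12, crops included, and the job is handed in when it is done.

Besides the shell and the picture viewer there is one more tool, called by a JSON object that holds its "op" and its "data". jog_arm: Moves the arm, as the interface text tells. Scaled input: -1 to 1 covers 0.3 m each way for a shift and 2 pi rad each way for a turn. Its arguments: {"type":"object","properties":{"commands":{"type":"string"},"force":{"type":"number"}},"required":["commands"]}

```bash
mkdir -p pics; cat > h.py <<'E'
import numpy as np,cv2
from cell import status,viewer,arm
def snap(n,f):
    d=viewer.get_image(n); cv2.imwrite(f,d["pixels"][:,:,::-1]); np.savez(f[:-4]+'.npz',**d); return d
def cloud(d):
    z=d["z_map"]; v,u=np.mgrid[:z.shape[0],:z.shape[1]]
    K=np.array(d["camera_matrix"]); P=np.stack([(u-K[0,2])*z/K[0,0],(v-K[1,2])*z/K[1,1],z],-1)
    W=(P-np.array(d["t"]))@np.array(d["R"]); W[z==0]=np.nan; return W
E
python3 - <<'E'
from h import *
s=status.observe(); print(s)
for n in("scene","side"):
    d=snap(n,f"pics/{n}0.png")
E
```

```text
{'clock': 0.0, 'joints': array([-1.22361615,  0.43518514,  0.02496324,  1.57412032, -0.01158175,
        1.13396993, -0.07514291]), 'dq': array([ 0.00047719,  0.00147522, -0.00096415,  0.00115454, -0.00082317,
       -0.00028514, -0.00049118]), 'joint_efforts': array([ 9.23872794e-04, -6.67869830e+01,  9.85401571e-01, -3.14446557e+01,
       -6.05124445e-02,  4.31027322e-02,  1.51512982e-04]), 'position': array([0.27153988, 0.56229974, 0.19005942]), 'ee_rot': array([ 2.66016419e+00,  1.66949341e+00, -1.90911688e-03]), 'force': array([ 0.88603163, -0.07172313, -0.81200276]), 'ft_torque': array([-0.00752391,  0.04716852, -0.0762081 ]), 'width': 0.9973060178103098}
```

View pics/scene0.png

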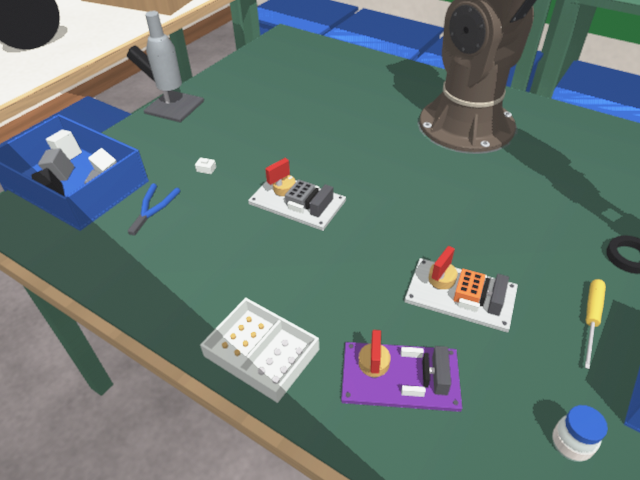

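The scene view shows the orange housing's fixture, with its knob at about (444,264) and the housing at (471,287). The grey fixture's knob is at (278,171), and the purple look-alike is at (376,352).

```bash
python3 - <<'E'
from h import *
d=dict(np.load("pics/scene0.npz")); W=cloud(d); h=cv2.cvtColor(d["pixels"],cv2.COLOR_RGB2HSV)
H,S,V=[h[...,i].astype(int) for i in range(3)]
def rep(name,m,box,zlo,zhi):
    b=np.zeros_like(m); b[box[1]:box[3],box[0]:box[2]]=1
    m=m&b&(W[...,2]>zlo)&(W[...,2]<zhi); p=W[m]; 
    if len(p)<5: print(name,len(p));return
    print(name,len(p),'med',np.median(p,0).round(4),'min',p.min(0).round(3),'max',p.max(0).round(3))
    r=cv2.minAreaRect((p[:,:2]*1000).astype(np.float32)); print('  rect',r)
    c=np.cov(p[:,:2].T); w,e=np.linalg.eigh(c); print('  axis',e[:,1], np.degrees(np.arctan2(e[1,1],e[0,1])))
red=((H<4)|(H>174))&(S>150)
ora=(H>=4)&(H<14)&(S>170)
rep('knobA',red,(420,235,470,290),.045,.1)
rep('knobAtop',red,(420,235,470,290),.086,.1)
rep('knobB',red,(260,150,300,190),.045,.1)
rep('knobBtop',red,(260,150,300,190),.086,.1)
rep('orange top',ora,(440,260,500,310),.038,.046)
wh=(S<40)&(V>120)
rep('plateA',wh,(400,255,525,330),.005,.016)
E
```

```text
knobA 353 med [0.5686 0.175  0.0882] min [0.529 0.165 0.053] max [0.586 0.181 0.094]
  rect ((557.5900268554688, 173.41099548339844), (14.735214233398438, 57.450401306152344), 87.56681060791016)
  axis [-0.99763121  0.06878934] 176.0555463667593
knobAtop 190 med [0.559  0.1736 0.0905] min [0.529 0.165 0.086] max [0.586 0.181 0.094]
  rect ((557.4692993164062, 173.25343322753906), (14.41011905670166, 57.22251510620117), 87.56681060791016)
  axis [-0.99937043  0.03547864] 177.96679677697585
knobB 384 med [ 0.506  -0.2386  0.0793] min [ 0.472 -0.256  0.056] max [ 0.531 -0.228  0.096]
  rect ((501.6763916015625, -241.4165802001953), (17.728750228881836, 56.93833541870117), 75.9502944946289)
  axis [-0.96061279  0.2778904 ] 163.8656625609582
knobBtop 135 med [ 0.5028 -0.2405  0.0909] min [ 0.472 -0.255  0.086] max [ 0.529 -0.23   0.096]
  rect ((501.079833984375, -241.31927490234375), (17.400686264038086, 55.803375244140625), 76.22834777832031)
  axis [-0.97384012  0.22723427] 166.86570413388748
orange top 9 med [0.5733 0.2385 0.0392] min [0.572 0.214 0.038] max [0.579 0.252 0.04 ]
  rect ((575.6672973632812, 232.669677734375), (2.4494264125823975, 38.15678024291992), 10.76125431060791)
  axis [-0.18182217  0.98333143] 100.47591383620555
plateA 2591 med [0.577  0.2051 0.0108] min [0.476 0.115 0.005] max [0.622 0.32  0.016]
  rect ((547.9624633789062, 217.0445098876953), (113.41022491455078, 189.9983367919922), 11.752632141113281)
  axis [-0.18440222  0.98285086] 100.62628233363498
```

```bash
python3 - <<'E'
import cv2
a=cv2.imread("pics/scene0.png")[235:330,400:525]; b=cv2.imread("pics/side0.png")
a=cv2.resize(a,None,fx=3,fy=3,interpolation=cv2.INTER_CUBIC)
import numpy as np
o=np.zeros((600,800,3),np.uint8); o[:a.shape[0],:a.shape[1]]=a; b=cv2.resize(b,(400,300)); o[300:,400:]=b
cv2.imwrite("pics/c1.png",o)
E
```

```text
(no output)
```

View pics/c1.png

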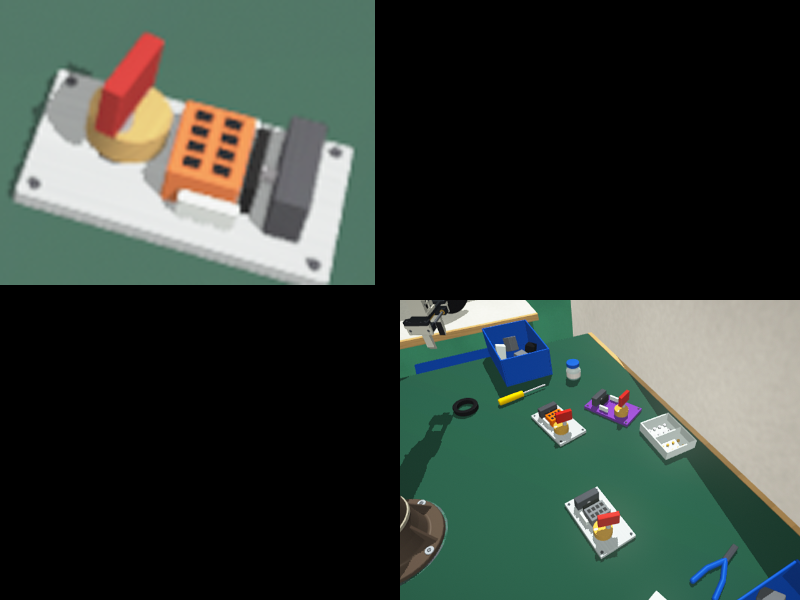

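The knob's axis is at (0.5575, 0.1733). The bar lies at 177.6° and the housing at about 101.7°, so the cam angle is about 0.25 and fits the stated range. I'll move above it with the jaw across the bar, a yaw of +23.4°.

{"op": "jog_arm", "data": {"commands": "-0.2 0.095 -0.13 0 0 0 0.0065; -0.2 0.095 -0.13 0 0 0 0.0065; -0.2 0.095 -0.13 0 0 0 0.0065; -0.2 0.095 -0.13 0 0 0 0.0065; -0.2 0.095 -0.13 0 0 0 0.0065", "force": 20}}

```text
clock: 0.6
position: [0.4149, 0.3659, 0.1906]
ee_rot: [2.475, 1.935, -0.001]
force: [0.7, -0.0, 1.4]
width: 0.627
```

{"op": "jog_arm", "data": {"commands": "-0.2 0.095 -0.13 0 0 0 0.0065; -0.2 0.095 -0.13 0 0 0 0.0065; -0.2 0.095 -0.13 0 0 0 0.0065; -0.2 0.095 -0.13 0 0 0 0.0065; -0.2 0 0 0 0 0 0"}}

```text
clock: 1.1
position: [0.5323, 0.2035, 0.1906]
ee_rot: [2.318, 2.114, -0.002]
force: [-0.2, -0.1, 0.2]
width: 0.602
```

{"op": "jog_arm", "data": {"commands": "-0.2 0.084 -0.1 0 0 0 0.008; -0.2 0 0 0 0 0 0; -0.2 0 0 0 0 0 0; -0.2 0 0 0 0 0 0; -0.2 0 0 0 0 0 0"}}

```text
clock: 1.6
position: [0.5527, 0.183, 0.1907]
ee_rot: [-2.255, -2.187, 0.0]
force: [-0.4, -0.2, -0.5]
width: 0.601
```

```bash
python3 - <<'E'
from h import *
d=snap("wrist","pics/w1.png"); W=cloud(d); h=cv2.cvtColor(d["pixels"],cv2.COLOR_RGB2HSV).astype(int)
s=status.observe(); print(s["position"],s["ee_rot"],s["width"])
def rep(n,m):
    p=W[m]; print(n,len(p))
    if len(p)>20: print(np.median(p,0).round(4),cv2.minAreaRect((p[:,:2]*1000).astype(np.float32)))
H,S=h[...,0],h[...,1]; z=W[...,2]
near=np.hypot(W[...,0]-.5575,W[...,1]-.1733)
rep('knob',((H<4)|(H>174))&(S>150)&(z>.086)&(z<.1)&(near<.05))
rep('housing',(H>=4)&(H<16)&(S>150)&(z>.036)&(z<.048)&(near<.1))
rep('disc',(H>=14)&(H<28)&(S>80)&(z>.03)&(z<.042)&(near<.06))
E
```

```text
[0.55282604 0.18291886 0.19080165] [-2.25479144e+00 -2.18693137e+00  1.77799701e-05] 0.5961383639345812
knob 1022
[0.5527 0.1723 0.092 ] ((554.7584838867188, 172.42367553710938), (11.999100685119629, 54.288150787353516), 87.42852783203125)
housing 673
[0.5362 0.2231 0.0419] ((542.1558837890625, 227.0071258544922), (54.81025314331055, 43.79186248779297), 11.768217086791992)
disc 2009
[0.5392 0.1835 0.0364] ((545.781494140625, 190.48788452148438), (86.71458435058594, 57.73049545288086), 86.86854553222656)
```

View pics/w1.png

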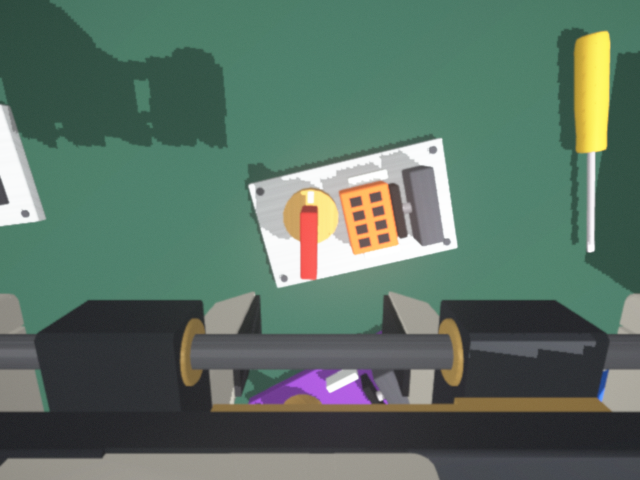

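The wrist view shows the red bar at (309,243) with the brass lobe pointing up (−x), and the housing at (370,217). This agrees with the scene measurement to about 2 mm. Centre and descend.

{"op": "jog_arm", "data": {"commands": "-0.2 0.012 -0.034 0 0 0 -0.001; -0.2 0 0 -0.08 0 0 0; -0.2 0 0 -0.08 0 0 0; -0.2 0 0 -0.08 0 0 0; -0.2 0 0 0 0 0 0"}}

```text
clock: 2.15
position: [0.555, 0.1703, 0.1161]
ee_rot: [-2.263, -2.177, 0.008]
force: [-1.4, 0.9, -1.1]
width: 0.596
```

{"op": "jog_arm", "data": {"commands": "-0.2 0.003 0.008 -0.06 0 0 0; -0.2 0 0 -0.06 0 0 0; -0.2 0 0 -0.06 0 0 0; -0.2 0 0 0 0 0 0; -0.2 0 0 0 0 0 0"}}

```text
clock: 2.65
position: [0.5585, 0.174, 0.066]
ee_rot: [2.264, 2.178, 0.001]
force: [0.3, 0.2, -0.7]
width: 0.6
```

{"op": "jog_arm", "data": {"commands": "-0.2 -0.006 -0.003 -0.027 0 0 0; 1 0 0 0 0 0 0; 1 0 0 0 0 0 0; 1 0 0 0 0 0 0; 1 0 0 0 0 0 0", "force": 20}}

```text
clock: 3.15
position: [0.5564, 0.1732, 0.057]
ee_rot: [2.263, 2.178, 0.001]
force: [0.2, 0.1, 0.1]
width: 0.303
```

{"op": "jog_arm", "data": {"commands": "1 0 0 0 0 0 0; 1 0 0 0 0 0 0; 1 0 0 0 0 0 0; 1 0 0 0 0 0 0; 1 0 0 0 0 0 0"}}

```text
clock: 3.65
position: [0.5562, 0.1731, 0.0567]
ee_rot: [-2.264, -2.178, 0.0]
force: [-0.2, 0.5, -0.2]
width: 0.006
```

The jaws shut to 0.006, but the bar should give about 0.15. Checking before I move.

```bash
python3 - <<'E'
from h import *
a=snap("scene","pics/s2.png")["pixels"][150:390,340:560]; b=snap("side","pics/sd2.png")["pixels"][60:200,170:370]; w=snap("wrist","pics/w2.png")["pixels"]
o=np.zeros((600,800,3),np.uint8)
a=cv2.resize(a,(412,450)); o[:450,:412]=a
b=cv2.resize(b,(386,270)); o[:270,414:]=b
w=cv2.resize(w,(386,290)); o[290:580,414:]=w
cv2.imwrite("pics/c2.png",o[:,:,::-1])
E
```

```text
(no output)
```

View pics/c2.png

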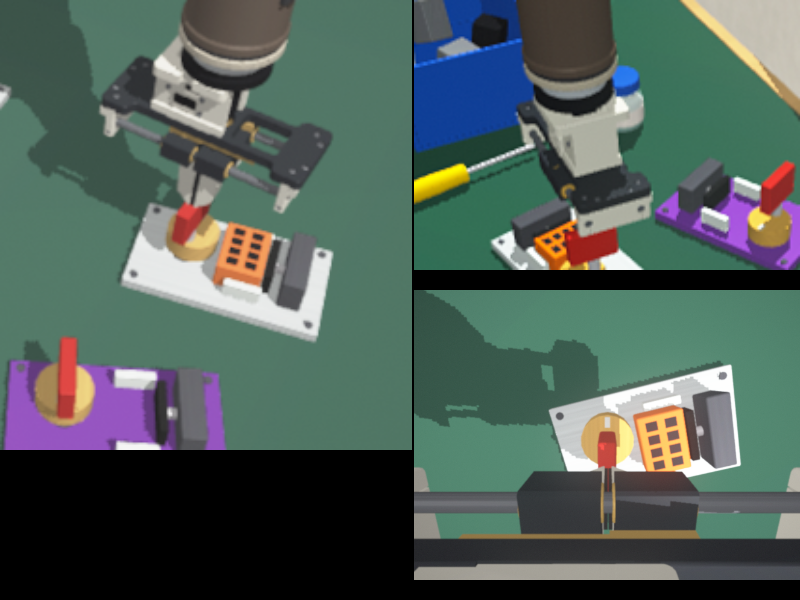

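```bash
python3 - <<'E'
from h import *
for n in("s2","sd2","w2"):
    d=dict(np.load(f"pics/{n}.npz")); R,t,K=d["R"],d["t"],d["camera_matrix"]; print(n,'cam',(-R.T@t).round(3))
    for P in [(.556,.173,.057),(.556,.173,.123),(.5285,.1743,.092),(.584,.172,.092)]:
        c=R@np.array(P)+t; q=K@c/c[2]; print('  ',P,q[:2].round(0),'depth',c[2].round(3),'seen',d["z_map"][int(q[1])%480,int(q[0])%640])
    W=cloud(d); h=cv2.cvtColor(d["pixels"],cv2.COLOR_RGB2HSV).astype(int); near=np.hypot(W[...,0]-.556,W[...,1]-.1733)
    m=((h[...,0]<4)|(h[...,0]>174))&(h[...,1]>150)&(W[...,2]>.05)&(W[...,2]<.1)&(near<.05)
    p=W[m]; print('  red',len(p),p.min(0).round(3),p.max(0).round(3),cv2.minAreaRect((p[:,:2]*1000).astype(np.float32)))
    m2=(near<.06)&(W[...,2]>.05)&(W[...,2]<.12)&(h[...,1]<90); p=W[m2]
    if len(p): print('  grey',len(p),p.min(0).round(3),p.max(0).round(3),np.median(p,0).round(3))
E
```

```text
s2 cam [1.207 0.356 0.787]
   (0.556, 0.173, 0.057) [442. 268.] depth 0.971 seen 0.9319632
   (0.556, 0.173, 0.123) [447. 243.] depth 0.923 seen 0.90875566
   (0.5285, 0.1743, 0.092) [452. 246.] depth 0.961 seen 0.90378636
   (0.584, 0.172, 0.092) [437. 265.] depth 0.93 seen 0.9314514
  red 224 [0.54  0.165 0.054] [0.587 0.181 0.094] ((563.165771484375, 172.9089813232422), (15.112894058227539, 46.96257781982422), 88.10317993164062)
  grey 197 [0.53  0.156 0.051] [0.577 0.192 0.12 ] [0.567 0.175 0.109]
sd2 cam [ 0.296 -0.594  0.759]
   (0.556, 0.173, 0.057) [262. 192.] depth 1.056 seen 1.0440811
   (0.556, 0.173, 0.123) [259. 167.] depth 1.008 seen 0.8833705
   (0.5285, 0.1743, 0.092) [248. 182.] depth 1.022 seen 1.0245745
   (0.584, 0.172, 0.092) [273. 175.] depth 1.039 seen 0.9251099
  red 350 [0.527 0.162 0.056] [0.582 0.181 0.094] ((554.8331909179688, 170.86256408691406), (18.231660842895508, 54.26211166381836), 87.16827392578125)
  grey 27 [0.546 0.163 0.05 ] [0.584 0.188 0.112] [0.56  0.166 0.054]
w2 cam [0.485 0.176 0.251]
   (0.556, 0.173, 0.057) [321. 286.] depth 0.206 seen 0.1677488
   (0.556, 0.173, 0.123) [321. 347.] depth 0.142 seen 0.083891034
   (0.5285, 0.1743, 0.092) [322. 254.] depth 0.165 seen 0.16572271
   (0.584, 0.172, 0.092) [322. 367.] depth 0.18 seen 0.08457363
  red 1527 [0.527 0.166 0.056] [0.547 0.179 0.094] ((537.2865600585938, 172.6959686279297), (12.40534496307373, 19.738967895507812), 87.73146057128906)
  grey 630 [0.544 0.161 0.09 ] [0.564 0.186 0.12 ] [0.546 0.174 0.103]
```

```bash
python3 - <<'E'
import cv2,numpy as np
a=cv2.imread("pics/s2.png")[215:295,405:480]; b=cv2.imread("pics/sd2.png")[140:215,225:300]
w=cv2.imread("pics/w2.png")[210:400,230:420]
r=lambda x:cv2.resize(x,(400,400),interpolation=cv2.INTER_CUBIC)
o=np.zeros((600,800,3),np.uint8); o[:400,:400]=r(a); o[:400,400:]=r(b); o[400:,:200]=cv2.resize(w,(200,200))
cv2.imwrite("pics/c3.png",o)
E
```

```text
(no output)
```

View pics/c3.png

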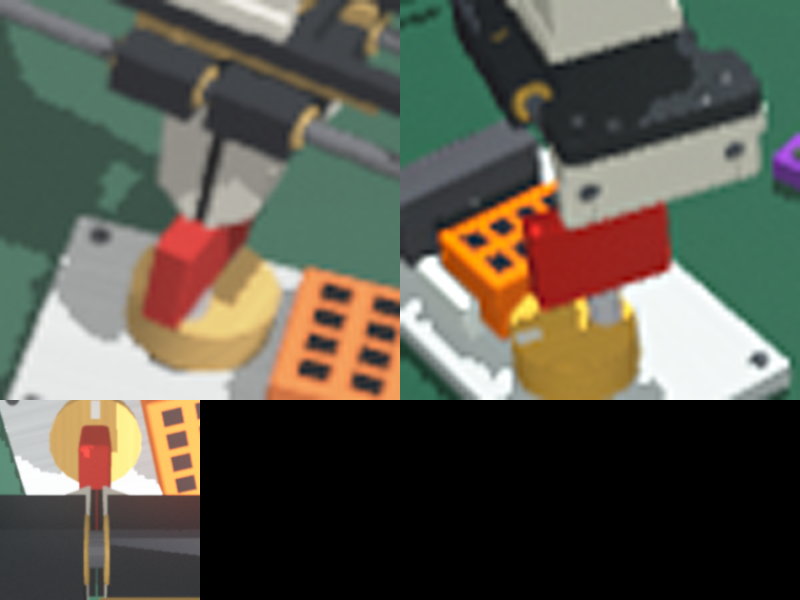

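```bash
python3 - <<'E'
from h import *
for n,c,y in(("w1",(.5528,.183),.19),("w2",(.556,.173),.057),("s2",(.556,.173),.057),("scene0",(.2715,.5623),.19)):
    d=dict(np.load(f"pics/{n}.npz")); W=cloud(d); h=cv2.cvtColor(d["pixels"],cv2.COLOR_RGB2HSV).astype(int)
    near=np.hypot(W[...,0]-c[0],W[...,1]-c[1])
    m=(near<.07)&(W[...,2]>(.1 if 0 else .088))&(h[...,1]<60)&(h[...,2]>70); p=W[m]
    if len(p)<5: print(n,len(p)); continue
    print(n,len(p),'z pct',np.percentile(p[:,2],[0,1,2,5,10,25,50,90]).round(4)); q=p[p[:,2]<np.percentile(p[:,2],10)]; print(q.min(0).round(3),q.max(0).round(3))
E
```

```text
w1 31931 z pct [0.0884 0.2357 0.2407 0.2524 0.2764 0.3088 0.3338 0.3387]
[0.54  0.138 0.088] [0.583 0.228 0.276]
w2 31937 z pct [0.0898 0.1043 0.1628 0.1711 0.1734 0.1756 0.2001 0.2047]
[0.519 0.111 0.09 ] [0.567 0.237 0.173]
s2 14814 z pct [0.0931 0.1168 0.1351 0.181  0.2115 0.3234 0.4191 0.5134]
[0.524 0.107 0.093] [0.596 0.243 0.211]
scene0 0
```

The fingers shut just above the bar. Depth readings put the true fingertips about 38 mm above the reported TCP z: 0.09–0.095 against a reported 0.057, and about 0.23 against 0.19 earlier. That is a tool-length discrepancy, so I'll go by the measured tips: reopen, go down about 25 mm while watching the force, and grip again.

{"op": "jog_arm", "data": {"commands": "-0.2 0 0 0 0 0 0; -0.2 0 0 0 0 0 0; -0.2 0 0 0 0 0 0; -0.2 0 0 0 0 0 0; -0.2 0 0 0 0 0 0"}}

```text
clock: 4.3
position: [0.5562, 0.1731, 0.0567]
ee_rot: [-2.264, -2.178, -0.0]
force: [-0.5, -0.1, -0.3]
width: 0.394
```

{"op": "jog_arm", "data": {"commands": "-0.2 0 0 -0.02 0 0 0; -0.2 0 0 -0.02 0 0 0; -0.2 0 0 -0.02 0 0 0; -0.2 0 0 -0.02 0 0 0; -0.2 0 0 0 0 0 0"}}

```text
clock: 4.8
position: [0.5554, 0.1729, 0.0315]
ee_rot: [-2.263, -2.178, 0.003]
force: [-0.6, 0.0, -0.6]
width: 0.598
```

```bash
python3 - <<'E'
from h import *
s=status.observe(); print(s["position"],s["ee_rot"],s["force"],s["width"])
w=snap("wrist","pics/w4.png"); a=snap("scene","pics/s4.png"); b=snap("side","pics/sd4.png")
W=cloud(w); h=cv2.cvtColor(w["pixels"],cv2.COLOR_RGB2HSV).astype(int); near=np.hypot(W[...,0]-.556,W[...,1]-.173)
m=(near<.07)&(W[...,2]>.05)&(h[...,1]<60)&(h[...,2]>70)&(W[...,2]<.12); p=W[m]
print(len(p),np.percentile(p[:,2],[0,1,5,25,50]) if len(p) else '')
r=lambda x,W,H:cv2.resize(x,(W,H),interpolation=cv2.INTER_CUBIC)
o=np.zeros((600,800,3),np.uint8); o[:300,:400]=r(a["pixels"][200:305,390:530],400,300); o[:300,400:]=r(b["pixels"][130:220,210:330],400,300); o[300:,:400]=r(w["pixels"],400,300)
cv2.imwrite("pics/c4.png",o[:,:,::-1])
E
```

```text
[0.55538595 0.17286649 0.03152878] [-2.26301014 -2.17806026  0.00272739] [-0.61455647  0.0168489  -0.55712007] 0.5980867239363544
3702 [0.06657426 0.06833724 0.07157702 0.08333623 0.09330828]
```

View pics/c4.png

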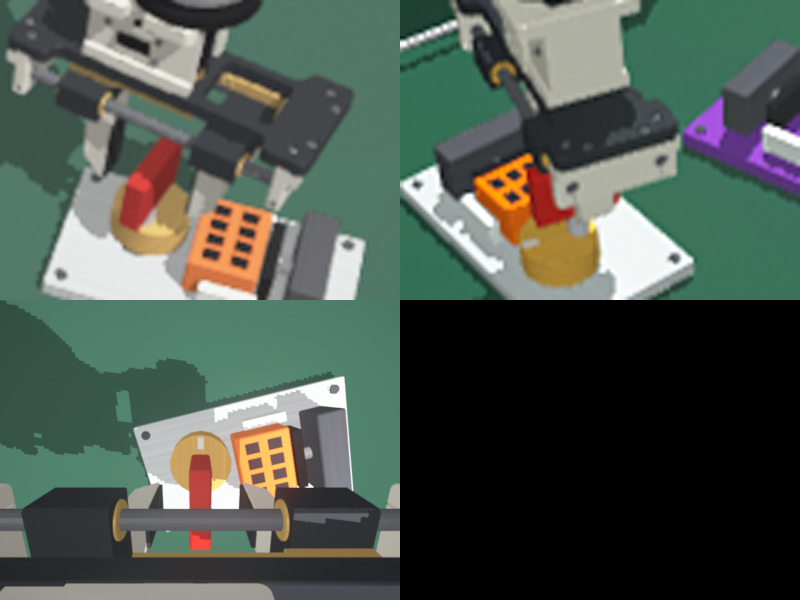

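The fingers now straddle the bar with their tips at about 0.067, and nothing else is touched. Another 5 mm down, then close.

{"op": "jog_arm", "data": {"commands": "-0.2 0.002 0 -0.017 0 0 0; 1 0 0 0 0 0 0; 1 0 0 0 0 0 0; 1 0 0 0 0 0 0; 1 0 0 0 0 0 0", "force": 25}}

```text
clock: 5.45
position: [0.5568, 0.1732, 0.0278]
ee_rot: [2.263, 2.179, 0.0]
force: [-0.5, -0.6, 0.1]
width: 0.304
```

{"op": "jog_arm", "data": {"commands": "1 0 0 0 0 0 0; 1 0 0 0 0 0 0; 1 0 0 0 0 0 0; 1 0 0 0 0 0 0; 1 0 0 0 0 0 0"}}

```text
clock: 5.95
position: [0.5568, 0.1724, 0.0277]
ee_rot: [2.264, 2.178, -0.001]
force: [-0.7, -3.6, 2.7]
width: 0.15
```

The opening is 0.15 (14 mm), so the bar is held. Turning clockwise.

{"op": "jog_arm", "data": {"commands": "1 0 0 0 0 0 -0.012; 1 0 0 0 0 0 -0.012; 1 0 0 0 0 0 -0.012; 1 0 0 0 0 0 -0.012; 1 0 0 0 0 0 -0.012"}}

```text
clock: 6.45
position: [0.5567, 0.1719, 0.0277]
ee_rot: [2.634, 1.71, -0.001]
force: [-1.4, -5.9, 3.9]
width: 0.153
```

{"op": "jog_arm", "data": {"commands": "1 0 0 0 0 0 -0.012; 1 0 0 0 0 0 -0.012; 1 0 0 0 0 0 -0.012; 1 0 0 0 0 0 -0.012; 1 0 0 0 0 0 -0.012"}}

```text
clock: 6.95
position: [0.5564, 0.1715, 0.0277]
ee_rot: [2.908, 1.186, -0.002]
force: [-2.6, -6.7, 6.2]
width: 0.151
```

{"op": "jog_arm", "data": {"commands": "1 0 0.002 0 0 0 -0.016; 1 0 0.002 0 0 0 -0.016; 1 0 0 0 0 0 -0.016; 1 0 0 0 0 0 -0.016; 1 0 0 0 0 0 -0.016"}}

```text
clock: 7.45
position: [0.5558, 0.1712, 0.0277]
ee_rot: [3.11, 0.422, -0.004]
force: [-4.6, -11.2, 7.8]
width: 0.152
```

{"op": "jog_arm", "data": {"commands": "1 0 0 0 0 0 0; 1 0 0 0 0 0 0; -0.3 0 0 0 0 0 0; -0.3 0 0 0 0 0 0; -0.3 0 0 0 0 0 0"}}

```text
clock: 7.95
position: [0.5569, 0.1754, 0.0276]
ee_rot: [-3.111, -0.433, -0.001]
force: [-0.4, 0.1, -0.2]
width: 0.365
```

Released. Now retreating upward and then aside for a check.

{"op": "jog_arm", "data": {"commands": "-0.3 0 0 0 0 0 0; -0.3 0 0 0.05 0 0 0; -0.3 0 0 0.1 0 0 0; -0.3 0 0 0.15 0 0 0; -0.3 0 0 0.15 0 0 0"}}

```text
clock: 8.45
position: [0.5564, 0.1741, 0.1649]
ee_rot: [3.111, 0.431, -0.0]
force: [0.8, 0.3, 0.3]
width: 0.649
```

{"op": "jog_arm", "data": {"commands": "-0.3 -0.1 0 0.1 0 0 0; -0.3 -0.1 0 0 0 0 0; -0.3 -0.1 0 0 0 0 0; -0.3 0 0 0 0 0 0; -0.3 0 0 0 0 0 0"}}

```text
clock: 8.95
position: [0.4669, 0.1747, 0.1938]
ee_rot: [-3.11, -0.433, -0.002]
force: [0.3, 0.4, 0.3]
width: 0.651
```

```bash
python3 - <<'E'
from h import *
s=status.observe(); print(s["clock"],s["position"],s["force"],s["width"])
a=snap("scene","pics/s5.png"); b=snap("side","pics/sd5.png")
for n,d in(("scene",a),("side",b)):
    W=cloud(d); h=cv2.cvtColor(d["pixels"],cv2.COLOR_RGB2HSV).astype(int); H,S=h[...,0],h[...,1];z=W[...,2]
    for nm,c in(("A",(.556,.173)),("B",(.502,-.241))):
        m=((H<4)|(H>174))&(S>150)&(z>.086)&(z<.1)&(np.hypot(W[...,0]-c[0],W[...,1]-c[1])<.05); p=W[m]
        if len(p)>20: print(n,nm,len(p),cv2.minAreaRect((p[:,:2]*1000).astype(np.float32)))
r=lambda x,W,H:cv2.resize(x,(W,H),interpolation=cv2.INTER_CUBIC)
o=np.zeros((600,800,3),np.uint8); o[:300,:400]=r(a["pixels"][220:325,390:530],400,300); o[:300,400:]=r(b["pixels"][100:220,210:370],400,300); o[300:,:400]=r(a["pixels"],400,300); o[300:,400:]=r(b["pixels"],400,300)
cv2.imwrite("pics/c5.png",o[:,:,::-1])
E
```

```text
8.95 [0.46689168 0.17471351 0.19382775] [0.3396276  0.40817252 0.26803027] 0.6513491219343355
scene A 211 ((557.7719116210938, 172.70376586914062), (17.630813598632812, 54.23426818847656), 15.584856986999512)
scene B 138 ((501.0653991699219, -241.0849609375), (16.47154998779297, 55.98960494995117), 73.90385437011719)
side A 156 ((555.0672607421875, 171.25848388671875), (16.76013946533203, 57.342838287353516), 15.9625883102417)
side B 329 ((499.02532958984375, -243.77333068847656), (15.500020980834961, 55.04640579223633), 74.57794952392578)
```

View pics/c5.png

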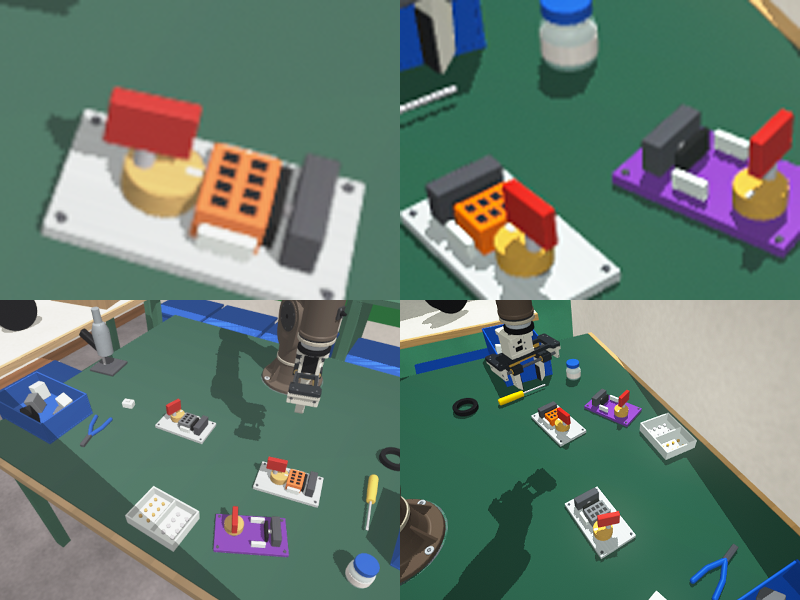

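The bar is at 105.8°, so the cam is at about 1.50. The lobe presses the housing against the pad, grey's knob is unmoved, and the robot is clear.

```bash
python3 -c "
from cell import arm; print(arm.sign_off())"
```

```text
the job is handed in; nothing more can be done
None
```

The orange housing is clamped, and I handed the job in at about 9 s. I gripped its red knob, turned it about 72° clockwise, let go and backed the arm away.

**Last checks:**
- **Orange clamp:** the scene and side cameras both put the bar at about 105.8°, with the housing at about 101.7°. That makes the cam angle about 1.50 rad. In the pictures the lobe presses the housing against the pad.
- **Grey clamp:** the knob was measured at 74–75° now and 76° at the start. The difference is within measurement noise and it is still open. I never touched it or the purple look-alike.
- **Robot:** it is clear of everything, with force readings near zero. The highest reading after any move was about 14 N, while turning the knob.

**One disagreement:** the real fingertips sit about 36–38 mm above the reported TCP position. Because of this, my first attempt to grip closed on nothing just above the knob. I corrected the height using camera depth, and the second grip held the bar at its full 14 mm width.

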